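# Open up the label printer and hold its lid at 45 degrees

### The job

Open up the label printer for cleaning: first lift the metal cover plate off its two pins on the front of the printer, lay it flat, handle up, in the empty black tray and let go of it. Then raise the printer's lid by its yellow bar and hold it open at 45 degrees; the lid falls shut by itself, so finish while still holding it there. Leave everything else on the bench where it is.

Things in the scene. Friction and masses are not known exactly. Their poses are not given: they have to be found in the camera images.
- printer: dark grey desktop label printer fixed to the bench, 240 mm long (x), 180 mm wide (y), lid top 115 mm above the bench. Origin: centre of its underside; x points to its front (away from the robot), z up. Rear (x -120 to +30 mm): paper bay under the hinged lid. Front (x +30 to +120 mm): flat deck 95 mm above the bench, carrying the cover plate
- deck (a point): point on the printer's deck midway between its two upright steel pins (8 mm diameter, 10 mm high, 55 mm to either side along y), 95 mm above the bench at x = +78 mm of the printer; z up. The cover plate's origin is here at the start
- plate: loose aluminium cover plate, 66 (x) by 140 (y) by 6 mm, about 0.15 kg, with 11 mm holes at y = +55 and -55 mm over the pins, which stand 4 mm above it. Handle: a blue upright fin on its middle, 32 mm long (x), 12 mm thick (y), its top 38 mm above the origin. Origin: centre of the underside; z up through the fin. At the start on the deck, axes parallel to the printer's
- lid (a joint): opening angle of the printer's lid in rad: 0 shut, stop at 1.3; 45 degrees = 0.785. Grey shell 148 mm long, 180 wide, 25 thick, about 0.35 kg, hinged along its rear edge (nearest the robot, parallel to the printer's y); its front edge swings up and back towards the robot. Weight and a light spring shut it (2 to 4 N at the bar)
- lid_bar (a point): middle of the lid's yellow round bar: 12 mm thick, 90 mm long, along the printer's y, on a post at each end, its centre line 35 mm above the lid's top. Shut: 150 mm above the bench, x = +2 mm of the printer. It can turn between the finger pads. Axes turn with the lid: x from hinge to front edge, z out of the lid's top
- lid_hinge (a point): middle of the lid's hinge line, 90 mm above the bench at x = -120 mm of the printer; the bar lies 122 mm in front of and 60 mm above it when shut (136 mm radius). Axes turn with the lid
- tray: empty shallow black tray fixed to the bench, 220 mm (x) by 180 mm (y), 30 mm high, walls and floor 5 mm thick. Origin: centre of its underside. Printer, tray and full crate stand side by side in any order
- tray_in (a point): centre of the tray's inner floor, 5 mm above the bench; z up
- crate: black crate full of canisters, fixed to the bench, 220 by 180 mm, 50 mm high (canister tops at 80 mm). Origin: centre of its underside. Not the tray for the plate
- unit1: one of four identical loose black canisters with a round blue top (72 mm diameter, 75 mm high), standing in the full crate; origin at the centre of its underside. Leave it alone
- unit2: one of four identical loose black canisters with a round blue top (72 mm diameter, 75 mm high), standing in the full crate; origin at the centre of its underside. Leave it alone
- unit3: one of four identical loose black canisters with a round blue top (72 mm diameter, 75 mm high), standing in the full crate; origin at the centre of its underside. Leave it alone
- unit4: one of four identical loose black canisters with a round blue top (72 mm diameter, 75 mm high), standing in the full crate; origin at the centre of its underside. Leave it alone
- label_roll: loose spare roll of white labels standing on its end, 80 mm diameter, 50 mm high; origin at the centre of its underside. Leave it alone
- scanner: loose hand scanner lying on its side, black head and orange handle, about 90 by 150 mm, 36 mm high; origin on the bench under the head's rear. Leave it alone
- screwdriver: loose red-handled screwdriver lying on the bench in front of the conveyor; origin on its underside. Leave it alone
Mind the look-alikes: they are no part of the job. What is meant by the plate is not green or purple, and is the smaller of those in its own colour.

How it is judged (in metres and radians):
On the way, in this order (a step that is already met when the one before it is completed fails the run):
1. the cover plate is lifted clear of the pins (z of plate in the frame of printer above 0.12 m), for 0.1 s.
2. the cover plate lies flat, handle up, in the empty tray, released (horizontal distance between plate and tray_in below 0.09 m and z of plate in the frame of tray_in between -0.006 and 0.008 m and angle between plate's own z axis and vertical below 0.08 rad and linear speed of plate below 0.02 m/s and contact force between the fingers and plate below 0.1 N), for 0.2 s.
3. the lid is held open at about 45 degrees by the gripper (value of joint lid between 0.663 and 0.908 rad and velocity of joint lid between -0.05 and 0.05 rad/s and contact force between the fingers and lid above 0.8 N and contact force between lid and plate below 0.1 N), for 0.3 s.
At the end, for the whole second after the job is handed in: The lid stands still between 38 and 52 degrees (0.663 to 0.908 rad), held by the fingers (contact over 0.8 N) and by nothing else; the cover plate lies flat, handle up, at rest on the floor of the empty tray (underside within 8 mm of the floor, tilt under 0.08 rad), untouched (all of step 2 and all of step 3); the arm keeps its last pose, push and grip.
It fails at once if the lid is opened before the plate is laid in the tray (value of joint lid above 0.2 rad and horizontal distance between plate and tray_in above 0.12 m).
It fails at once if a canister, the spare label roll, the scanner or the screwdriver is moved over 30 mm (distance of any of unit1, unit2, unit3, unit4, label_roll, scanner, screwdriver from where it was at the start of the episode above 0.03 m).
It also fails if it takes over 61 s, if anything falls off the work surface, if the arm or the gripper's body presses on something with over 40 N, if the wrist force passes 120 N, or if a joint passes its speed limit or range.

### The arm

A 7-joint arm with a two-finger parallel gripper is mounted at the origin on the work surface. World frame = base frame: x ahead of the robot, y to its left, z up, the work surface at z = 0. Lengths are in mm, angles in rad, forces in N, time in s.
With the tool pointing down it reaches from about 350 to 900 mm from the base axis. Payload 19.9 kg.
Tool frame: the origin (TCP) lies at the very end of the fingers, on their centre line; the grasp point (between the pads) lies 19 mm behind it; z points along the fingers, y is the line along which they close (so a half turn about z gives the same grasp; the last joint's range is limited). The gripper opens to 94 mm and grips with 3 to 60 N. Pads are 16 mm wide; open, the fingers measure 119 mm over their backs; the gripper's body (75 mm by 177 mm) begins 78 mm behind the grasp point.
Start: joints at [-1.173, 0.417, -0.01, 1.614, 0.005, 1.111, -0.053], TCP at [266.086, 565.506, 205.425] pointing down, gripper open.
Joint ranges: [-2.81, 2.81], [-0.39, 2.02], [-1.27, 1.25], [0.06, 2.57], [-1.19, 4.33], [0.19, 2], [-2.82, 2.82]. Speed limits (rad/s): [1.89, 1.89, 2.39, 2.39, 3.01, 3.01, 3.01].

### API

Orientations are given as a unit quaternion [x, y, z, w].
In Python, from workcell import robot, cams gives the robot as it stands.
- The arm moves only by the tool arm_command, never from a script. Its argument "deltas" is a list of rows, each an object of numbers: "rx", "ry", "rz": the turn, a rotation vector about the tool's x, y, z in degrees; "dx", "dy", "dz": the shift along the tool's x, y, z in mm; "claw": the finger opening in mm, from 0 to 94. A call has exactly 10 rows; each row is the pose to reach, as a shift and turn from the pose commanded when the call began, along the tool's axes at that moment; what a row does not reach only later rows make up. A row lasts 1/10 s, in which the tool goes at most 50 mm and 8.59 degrees, less where a joint would pass 70% of its speed; a pose out of reach is approached as far as the arm can. A call with a gripper value outside its range is refused whole. The fingers move at their own pace and stop on an object; "newtons" is the grip in N (left out, the last holds). Time passes only in rows, so rows that repeat a pose let the fingers close, or fill a call up. It gives the time, the measured TCP pose, the force, the opening and the grip force at its end, in the units of the state.
- robot.sense(): the state, without advancing time (a new reading comes with each control period).
- cams.read_camera(name): name is "scene" or "top"; returns a dict with "pixels" (384x512x3 uint8, red, green, blue), "mtx" (3x3 intrinsics, pixels), "k1" (the pictures are not rectified: a ray, as slopes to the right and down, at radius r is drawn at 1 + k1 r^2 times it, then the intrinsics apply), "R" (3x3) and "t" (3): a world point X has camera coordinates R X + t. Camera axes: x right, y down, z forward; pixel columns grow to the right and rows downward; lengths in mm; the calibration is good to about 2 mm. A picture is of the moment at which its call begins. There is no depth.
- robot.hand_in(): hands the job in; it is judged then, once.
The state is a dict: "time": time; "q": joint angles; "joint_vel": joint speeds; "joint_torque": joint torques, N m; "position": TCP position; "tcp_rot": TCP orientation; "contact_force": force on the tool from outside, world axes, zero at the start; "moment": the same for the moment, N m; "gripper_width": finger opening in mm; "gripper_force": force on a finger pad.
Only numpy, scipy, OpenCV 4.12 (cv2) and the standard library are available. Lean on these libraries where they do the work, as an engineer would, in place of code of your own. Each camera call takes 0.05 s, during which the arm holds its last target. There are 200 camera calls.

## Working session

There is one attempt and no reset: what is moved stays moved. The work goes in short steps, Python scripts to look and compute and a tool call to move; the robot and the scene stay as the last step left them, time stands still between calls to the robot, and variables do not carry over. Pictures are saved under pics/ and viewed, at most 10 in all, crops included, and the job is handed in when it is done.

Besides the shell and the picture viewer there is one more tool, called after "Call:" in YAML: its name, and indented under it one key for each argument. arm_command: Moves the arm, as the interface text tells. Its arguments: {"type":"object","properties":{"deltas":{"type":"array","items":{"type":"object","properties":{"rx":{"type":"number"},"ry":{"type":"number"},"rz":{"type":"number"},"dx":{"type":"number"},"dy":{"type":"number"},"dz":{"type":"number"},"claw":{"type":"number"}}}},"newtons":{"type":"number"}},"required":["deltas"]}

```bash
mkdir -p pics
python3 - <<'E'
from workcell import robot,cams
import cv2
for n in("scene","top"):
    c=cams.read_camera(n); cv2.imwrite(f"pics/{n}0.png",c["pixels"][...,::-1]); print(n,c["mtx"],c["k1"],c["R"],c["t"])
s=robot.sense();print(s)
E
```

```text
scene [[473.79423527   0.         251.75994224]
 [  0.         473.79423527 193.61576561]
 [  0.           0.           1.        ]] -0.015683016339172455 [[ 0.71354983  0.70058747 -0.0048817 ]
 [ 0.48516965 -0.49914905 -0.71795587]
 [-0.50542759  0.50992884 -0.6960715 ]] [-409.79230321 -107.75818455 2015.35790594]
top [[455.2850654    0.         247.03248491]
 [  0.         455.2850654  192.73196599]
 [  0.           0.           1.        ]] -0.04366399118397747 [[ 0.00253508 -0.99999153 -0.0032414 ]
 [-0.99883108 -0.00237564 -0.04827868]
 [ 0.04827057  0.00336    -0.99882865]] [ 119.3926061   476.54944016 1397.1230408 ]
{'time': 0.1, 'q': array([-1.172483  ,  0.4179372 , -0.01032506,  1.61408958,  0.00470873,
        1.1107012 , -0.05303089]), 'joint_vel': array([-7.10720926e-04, -6.27874740e-04, -5.64675749e-04, -1.11982873e-03,
        1.09490203e-05,  6.33916832e-04,  7.73251587e-04]), 'joint_torque': array([ 1.88858074e-03, -8.52585912e+01,  6.41005486e-01, -4.26694357e+01,
       -4.87165118e-02,  1.64482836e-02,  3.08260041e-05]), 'position': array([265.96531145, 565.21897515, 204.88369341]), 'tcp_rot': array([ 2.18137991e-01,  9.75917777e-01, -5.50049746e-04, -7.94145280e-05]), 'contact_force': array([ 1.0828767 , -0.27020551,  0.57228971]), 'moment': array([-0.0105542 , -0.01257972, -0.01878649]), 'gripper_force': 0.0, 'gripper_width': 93.89431795857217}
```

View pics/scene0.png

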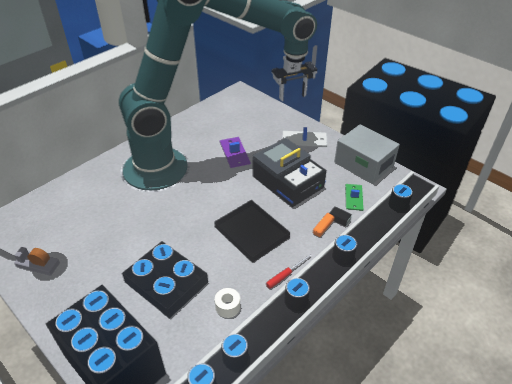

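View pics/top0.png

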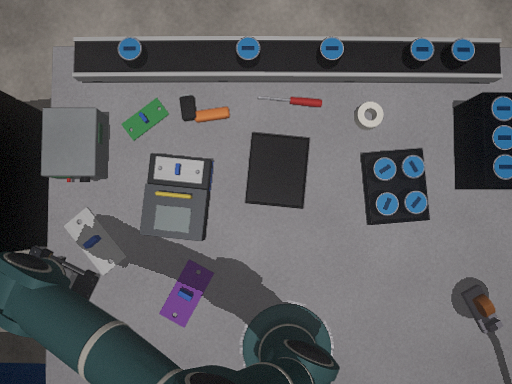

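The top view shows the printer at about (178,197), with the plate's fin at (178,169) and the bar at (173,195). The empty tray is at (278,170) and the crate at (395,187). In the scene view the fin is near (304,170), the bar near (290,156) and the tray near (252,230). The green and purple plates and the larger aluminium plate at (93,242) are look-alikes.

```bash
cat > h.py <<'E'
import numpy as np,cv2
from workcell import robot,cams
def ray(c,p):
    u=cv2.undistortPoints(np.array([[p]],float),c["mtx"],np.array([c["k1"],0,0,0.]),None,None,None) if 0 else None
    K=c["mtx"];d=np.array([(p[0]-K[0,2])/K[0,0],(p[1]-K[1,2])/K[1,1]]);u=d.copy()
    for _ in range(8):u=d/(1+c["k1"]*(u@u))
    R=c["R"];return -R.T@c["t"],R.T@np.array([u[0],u[1],1.])
def plane(c,p,z):
    o,d=ray(c,p);return o+d*(z-o[2])/d[2]
def tri(a,p,b,q):
    o1,d1=ray(a,p);o2,d2=ray(b,q)
    k=np.linalg.lstsq(np.c_[d1,-d2],o2-o1,rcond=None)[0]
    x,y=o1+k[0]*d1,o2+k[1]*d2
    return np.round((x+y)/2,1),round(float(np.linalg.norm(x-y)),1)
def mask(c,kind,roi):
    h=cv2.cvtColor(c["pixels"],cv2.COLOR_RGB2HSV)
    lo,hi={"blue":((100,110,40),(125,255,255)),"yellow":((22,110,90),(35,255,255)),"dark":((0,0,0),(180,255,60)),"light":((0,0,165),(180,50,255))}[kind]
    m=cv2.inRange(h,lo,hi);k=np.zeros_like(m);x0,y0,x1,y1=roi;k[y0:y1,x0:x1]=255
    return m&k
def big(m):
    return max(cv2.findContours(m,cv2.RETR_EXTERNAL,cv2.CHAIN_APPROX_NONE)[0],key=cv2.contourArea)
def ends(ct):
    p=ct[:,0].astype(float);c0=p.mean(0);v=np.linalg.svd(p-c0)[2][0];s=(p-c0)@v
    return c0,c0+v*s.min(),c0+v*s.max()
E
python3 - <<'E'
from h import *
S=cams.read_camera("scene");T=cams.read_camera("top")
rs={"blue":((292,155,318,182),(165,155,192,182)),"yellow":((270,140,310,172),(145,185,200,203))}
for k,(a,b) in rs.items():
    ms,mt=mask(S,k,a),mask(T,k,b); cs,ct=big(ms),big(mt)
    E1,E2=ends(cs),ends(ct)
    print(k,cv2.boundingRect(cs),cv2.boundingRect(ct),cv2.minAreaRect(ct),cv2.minAreaRect(cs))
    print(E1,E2)
    print("c",tri(S,E1[0],T,E2[0]))
    for i in(1,2):
        for j in (1,2):print(i,j,tri(S,E1[i],T,E2[j]))
for roi,c,n in(((205,190,300,268),S,"s"),((235,120,320,220),T,"t")):
    ct=big(mask(c,"dark",roi));r=cv2.minAreaRect(ct);print("tray",n,cv2.boundingRect(ct),r,cv2.approxPolyDP(ct,6,True)[:,0].tolist())
ims=[cv2.resize(S["pixels"][130:215,240:340],None,fx=4,fy=4,interpolation=2),cv2.resize(T["pixels"][145:230,130:230],None,fx=4,fy=4,interpolation=2)]
cv2.imwrite("pics/crop1.png",np.hstack(ims)[...,::-1])
E
```

```text
blue (300, 165, 7, 10) (175, 164, 5, 11) ((177.0, 169.0), (10.0, 4.0), 90.0) ((303.0, 169.5), (9.0, 6.0), 90.0)
(array([303.        , 169.16666667]), array([300.85164579, 164.59940205]), array([305.2239558 , 173.89465546])) (array([177.16, 168.8 ]), array([177.63856413, 163.86789922]), array([176.64932811, 174.06300462]))
c (array([538.4, 319.8, 122.5]), 1.7)
1 1 (array([543.8, 307.8, 157.7]), 15.8)
1 2 (array([523.5, 320.4, 135.9]), 2.2)
2 1 (array([553.1, 319.7, 107.7]), 4.9)
2 2 (array([532.2, 332.8,  84.6]), 13.9)
yellow (281, 148, 19, 19) (155, 191, 37, 8) ((173.0594024658203, 194.40594482421875), (36.41836166381836, 4.179156303405762), 5.710593223571777) ((289.83489990234375, 156.70281982421875), (7.673157215118408, 24.476402282714844), 60.945396423339844)
(array([289.80327869, 155.63934426]), array([299.84041572, 149.33884012]), array([278.82299438, 162.53188011])) (array([173.        , 194.47368421]), array([154.94273971, 192.53270121]), array([191.16911573, 196.42669061]))
c (array([463.7, 327.3, 142.4]), 2.5)
1 1 (array([469.7, 378.2, 147.6]), 0.1)
1 2 (array([485. , 295.9, 200.1]), 76.3)
2 1 (array([442.9, 354.1,  90.4]), 91.3)
2 2 (array([456.9, 275.2, 135.2]), 7.5)
tray s (215, 201, 75, 61) ((251.75003051757812, 229.25001525878906), (62.22539520263672, 47.37614822387695), 45.0) [[250, 201], [215, 223], [253, 261], [289, 233]]
tray t (246, 133, 63, 76) ((276.99102783203125, 170.09439086914062), (58.023170471191406, 70.82239532470703), 5.440331935882568) [[252, 133], [246, 202], [302, 208], [308, 138]]
```

View pics/crop1.png

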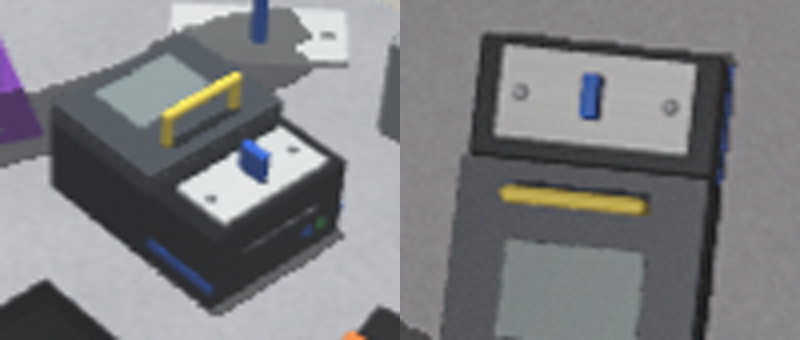

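The crop (4x; offsets (240,130) and (130,145)) shows the bar ends at scene (165,121)/(238,78) and top (505,192)/(645,207). The pins are at scene (210,199)/(293,150) and top (520,92)/(671,107). The fin's top edge is at scene (255,147).

Run:
```python
from h import *
S=cams.read_camera("scene");T=cams.read_camera("top")
s=lambda x,y:((x+.5)/4-.5+240,(y+.5)/4-.5+130)
t=lambda x,y:((x-399.5)/4-.5+130,(y+.5)/4-.5+145)
for n,a,b in(("barR",(167,120),(645,207)),("barL",(238,78),(505,192)),("barmid",(202,99),(574,199)),("pinR",(210,199),(671,107)),("pinL",(293,150),(520,92)),("fintop",(255,148),(591,97))):
    p,e=tri(S,s(*a) if 0 else s(*a),T,t(*b));print(n,p,e)
# plate corners
for n,a,b in(("pFL",(288,127),(497,45)),("pFR",(-1,-1),(696,63)),("pBR",(219,226),(688,156)),("pBL",(0,0),(494,135))):
    print(n,plane(T,t(*b),101).round(1))
print("fin top z133",plane(T,t(591,97),133).round(1),"bar z150",plane(T,t(574,199),150).round(1),plane(T,t(505,192),150).round(1),plane(T,t(645,207),150).round(1))
print("pins z105",plane(T,t(671,107),105).round(1),plane(T,t(520,92),105).round(1))
# tray corners: top order FL,BL,BR,FR ; scene order FL?,
ts=[(250,201),(215,223),(253,261),(289,233)];tt=[(252,133),(246,202),(302,208),(308,138)]
for q in tt: print("tray30",plane(T,q,30).round(1),[tri(S,p,T,q) for p in ts if tri(S,p,T,q)[1]<15])
print("tray centre z30",np.mean([plane(T,q,30) for q in tt],0).round(1),np.mean([plane(S,q,30) for q in ts],0).round(1))
st=robot.sense();from scipy.spatial.transform import Rotation as R
print(R.from_quat(st["tcp_rot"]).as_matrix().round(3),st["position"])
```

```text
barR [460.  278.  149.3] 2.7
barL [469.1 374.8 150.3] 0.5
barmid [464.3 326.5 149.4] 0.5
pinR [533.  264.  102.5] 1.7
pinL [544.2 374.5 102.2] 0.7
fintop [538.1 318.3 135.8] 1.7
pFL [579.  392.3 101. ]
pFR [565.9 246.8 101. ]
pBR [498.1 252.2 101. ]
pBL [513.1 393.6 101. ]
fin top z133 [537.7 318.1 133. ] bar z150 [464.5 326.6 150. ] [469.3 375.1 150. ] [459.  276.9 150. ]
pins z105 [533.4 264.3 105. ] [544.1 374.3 105. ]
tray30 [659.3 105.7  30. ] [(array([660.4, 105.6,  23.8]), 0.3)]
tray30 [447.1 123.6  30. ] [(array([446.3, 122.7,  26.5]), 2.5), (array([ 457.1,  125.3, -341.7]), 0.8)]
tray30 [429.1 -47.3  30. ] [(array([429.6, -47.9,  21.6]), 0.9)]
tray30 [644.3 -66.5  30. ] [(array([606. , -37.7, 252.8]), 1.2), (array([647.9, -69.1,   9.6]), 0.4)]
tray centre z30 [545.   28.9  30. ] [551.7  21.9  30. ]
[[-0.905  0.426 -0.   ]
 [ 0.426  0.905 -0.   ]
 [-0.    -0.    -1.   ]] [266.0577848  565.41662487 205.23055332]
```

Two-view heights match the text: bar 150, pins about 103 and fin top about 135. The printer's yaw is about -5.7°, the plate's centre is (538.5, 319) and the tray's centre is (546, 28). I'm moving above the fin.

Call:
arm_command:
  deltas:
    - {"dx": -20,"dy": -6,"rz": -2,"claw": 50}
    - {"dx": -60,"dy": -18,"rz": -5,"claw": 50}
    - {"dx": -105,"dy": -32,"rz": -8,"claw": 50}
    - {"dx": -150,"dy": -46,"rz": -11,"claw": 50}
    - {"dx": -195,"dy": -59,"rz": -13,"claw": 50}
    - {"dx": -240,"dy": -73,"rz": -15,"claw": 50}
    - {"dx": -285,"dy": -87,"rz": -17,"claw": 50}
    - {"dx": -325,"dy": -99,"rz": -19,"claw": 50}
    - {"dx": -345,"dy": -105,"rz": -19.5,"claw": 50}
    - {"dx": -351.6,"dy": -106.9,"rz": -19.5,"claw": 50}
  newtons: 25

```text
invalid input
```

Call:
arm_command:
  deltas:
    - {"dx": -20,"dy": -6,"dz": 0,"rx": 0,"ry": 0,"rz": -2,"claw": 50}
    - {"dx": -60,"dy": -18,"dz": 0,"rx": 0,"ry": 0,"rz": -5,"claw": 50}
    - {"dx": -105,"dy": -32,"dz": 0,"rx": 0,"ry": 0,"rz": -8,"claw": 50}
    - {"dx": -150,"dy": -46,"dz": 0,"rx": 0,"ry": 0,"rz": -11,"claw": 50}
    - {"dx": -195,"dy": -59,"dz": 0,"rx": 0,"ry": 0,"rz": -13,"claw": 50}
    - {"dx": -240,"dy": -73,"dz": 0,"rx": 0,"ry": 0,"rz": -15,"claw": 50}
    - {"dx": -285,"dy": -87,"dz": 0,"rx": 0,"ry": 0,"rz": -17,"claw": 50}
    - {"dx": -325,"dy": -99,"dz": 0,"rx": 0,"ry": 0,"rz": -19,"claw": 50}
    - {"dx": -345,"dy": -105,"dz": 0,"rx": 0,"ry": 0,"rz": -19.5,"claw": 50}
    - {"dx": -351.6,"dy": -106.9,"dz": 0,"rx": 0,"ry": 0,"rz": -19.5,"claw": 50}
  newtons: 25

```text
time: 1.3
position: [540.5, 316.7, 205.3]
tcp_rot: [0.051, 0.999, -0.0, 0.0]
contact_force: [-0.0, 0.4, 0.9]
gripper_width: 49.9
gripper_force: 0.0
```

Call:
arm_command:
  deltas:
    - {"dx": 0,"dy": 0,"dz": 5,"rx": 0,"ry": 0,"rz": 0,"claw": 50}
    - {"dx": 0,"dy": 0,"dz": 15,"rx": 0,"ry": 0,"rz": 0,"claw": 50}
    - {"dx": 0,"dy": 0,"dz": 25,"rx": 0,"ry": 0,"rz": 0,"claw": 50}
    - {"dx": 0,"dy": 0,"dz": 35,"rx": 0,"ry": 0,"rz": 0,"claw": 50}
    - {"dx": 0,"dy": 0,"dz": 45,"rx": 0,"ry": 0,"rz": 0,"claw": 50}
    - {"dx": 0,"dy": 0,"dz": 52,"rx": 0,"ry": 0,"rz": 0,"claw": 50}
    - {"dx": 0,"dy": 0,"dz": 55,"rx": 0,"ry": 0,"rz": 0,"claw": 50}
    - {"dx": 0,"dy": 0,"dz": 55,"rx": 0,"ry": 0,"rz": 0,"claw": 50}
    - {"dx": 0,"dy": 0,"dz": 55,"rx": 0,"ry": 0,"rz": 0,"claw": 50}
    - {"dx": 0,"dy": 0,"dz": 55,"rx": 0,"ry": 0,"rz": 0,"claw": 50}

```text
time: 2.3
position: [538.9, 319.2, 150.9]
tcp_rot: [0.05, 0.999, 0.0, 0.0]
contact_force: [-0.2, -0.1, 0.7]
gripper_width: 49.8
gripper_force: 0.0
```

Run:
```python
from h import *
S=cams.read_camera("scene");T=cams.read_camera("top");s=robot.sense();print(s["position"],s["q"].round(2))
cv2.imwrite("pics/c2.png",np.hstack([cv2.resize(S["pixels"][90:215,240:340],None,fx=4,fy=4,interpolation=2),cv2.resize(T["pixels"][120:245,130:230],None,fx=4,fy=4,interpolation=2)])[...,::-1])
```

```text
[538.87381202 319.13639953 150.8080435 ] [-0.63  0.47  0.06  1.66 -0.03  1.    0.91]
```

View pics/c2.png

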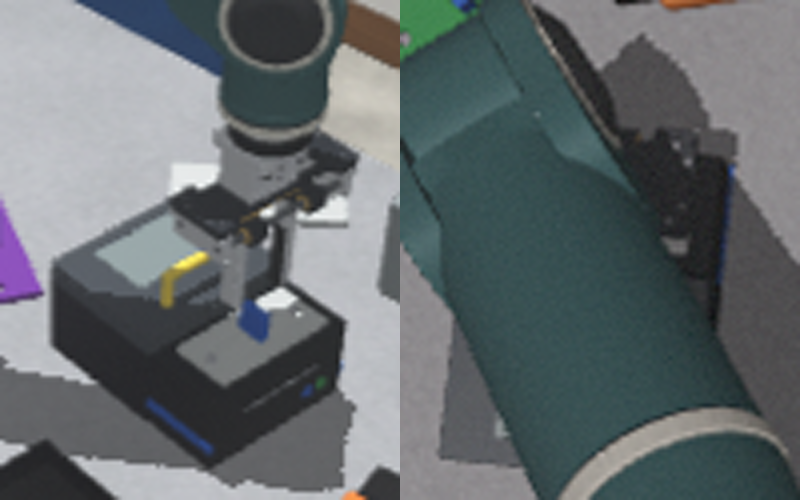

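The scene crop shows the open fingers straddling the fin at crop (255,320), while the arm hides the fin in the top view. I'm going down 43 mm and closing.

Call:
arm_command:
  deltas:
    - {"dx": 0,"dy": 0,"dz": 8,"rx": 0,"ry": 0,"rz": 0,"claw": 50}
    - {"dx": 0,"dy": 0,"dz": 18,"rx": 0,"ry": 0,"rz": 0,"claw": 50}
    - {"dx": 0,"dy": 0,"dz": 28,"rx": 0,"ry": 0,"rz": 0,"claw": 50}
    - {"dx": 0,"dy": 0,"dz": 36,"rx": 0,"ry": 0,"rz": 0,"claw": 50}
    - {"dx": 0,"dy": 0,"dz": 41,"rx": 0,"ry": 0,"rz": 0,"claw": 50}
    - {"dx": 0,"dy": 0,"dz": 43,"rx": 0,"ry": 0,"rz": 0,"claw": 50}
    - {"dx": 0,"dy": 0,"dz": 43,"rx": 0,"ry": 0,"rz": 0,"claw": 20}
    - {"dx": 0,"dy": 0,"dz": 43,"rx": 0,"ry": 0,"rz": 0,"claw": 5}
    - {"dx": 0,"dy": 0,"dz": 43,"rx": 0,"ry": 0,"rz": 0,"claw": 5}
    - {"dx": 0,"dy": 0,"dz": 43,"rx": 0,"ry": 0,"rz": 0,"claw": 5}

```text
time: 3.4
position: [538.9, 319.1, 107.7]
tcp_rot: [0.05, 0.999, 0.0, 0.0]
contact_force: [-0.3, -0.0, 0.3]
gripper_width: 21.6
gripper_force: 0.0
```

Call:
arm_command:
  deltas:
    - {"dx": 0,"dy": 0,"dz": 0,"rx": 0,"ry": 0,"rz": 0,"claw": 5}
    - {"dx": 0,"dy": 0,"dz": 0,"rx": 0,"ry": 0,"rz": 0,"claw": 5}
    - {"dx": 0,"dy": 0,"dz": 0,"rx": 0,"ry": 0,"rz": 0,"claw": 5}
    - {"dx": 0,"dy": 0,"dz": 0,"rx": 0,"ry": 0,"rz": 0,"claw": 5}
    - {"dx": 0,"dy": 0,"dz": 0,"rx": 0,"ry": 0,"rz": 0,"claw": 5}
    - {"dx": 0,"dy": 0,"dz": -1,"rx": 0,"ry": 0,"rz": 0,"claw": 5}
    - {"dx": 0,"dy": 0,"dz": -3,"rx": 0,"ry": 0,"rz": 0,"claw": 5}
    - {"dx": 0,"dy": 0,"dz": -6,"rx": 0,"ry": 0,"rz": 0,"claw": 5}
    - {"dx": 0,"dy": 0,"dz": -10,"rx": 0,"ry": 0,"rz": 0,"claw": 5}
    - {"dx": 0,"dy": 0,"dz": -15,"rx": 0,"ry": 0,"rz": 0,"claw": 5}

```text
time: 4.4
position: [538.4, 318.6, 122.1]
tcp_rot: [0.05, 0.999, -0.001, -0.0]
contact_force: [-0.6, -0.5, -2.1]
gripper_width: 12.1
gripper_force: 25.0
```

The fin is held (opening 12.1 mm, about 2 N more load). I'm lifting further.

Call:
arm_command:
  deltas:
    - {"dx": 0,"dy": 0,"dz": -8,"rx": 0,"ry": 0,"rz": 0,"claw": 5}
    - {"dx": 0,"dy": 0,"dz": -18,"rx": 0,"ry": 0,"rz": 0,"claw": 5}
    - {"dx": 0,"dy": 0,"dz": -28,"rx": 0,"ry": 0,"rz": 0,"claw": 5}
    - {"dx": 0,"dy": 0,"dz": -38,"rx": 0,"ry": 0,"rz": 0,"claw": 5}
    - {"dx": 0,"dy": 0,"dz": -48,"rx": 0,"ry": 0,"rz": 0,"claw": 5}
    - {"dx": 0,"dy": 0,"dz": -55,"rx": 0,"ry": 0,"rz": 0,"claw": 5}
    - {"dx": 0,"dy": 0,"dz": -58,"rx": 0,"ry": 0,"rz": 0,"claw": 5}
    - {"dx": 0,"dy": 0,"dz": -58,"rx": 0,"ry": 0,"rz": 0,"claw": 5}
    - {"dx": 0,"dy": 0,"dz": -58,"rx": 0,"ry": 0,"rz": 0,"claw": 5}
    - {"dx": 0,"dy": 0,"dz": -58,"rx": 0,"ry": 0,"rz": 0,"claw": 5}

```text
time: 5.4
position: [538.5, 319.0, 180.0]
tcp_rot: [0.05, 0.999, -0.0, -0.0]
contact_force: [0.3, 0.1, -1.4]
gripper_width: 12.0
gripper_force: 25.0
```

Run:
```python
from h import *
S=cams.read_camera("scene")
cv2.imwrite("pics/c3.png",cv2.resize(S["pixels"][70:230,200:350],None,fx=4,fy=3.7,interpolation=2)[...,::-1]);print(robot.sense()["position"],robot.sense()["contact_force"])
```

```text
[538.55092057 318.99429555 180.02463584] [-0.248333    0.3206015  -0.74671618]
```

View pics/c3.png

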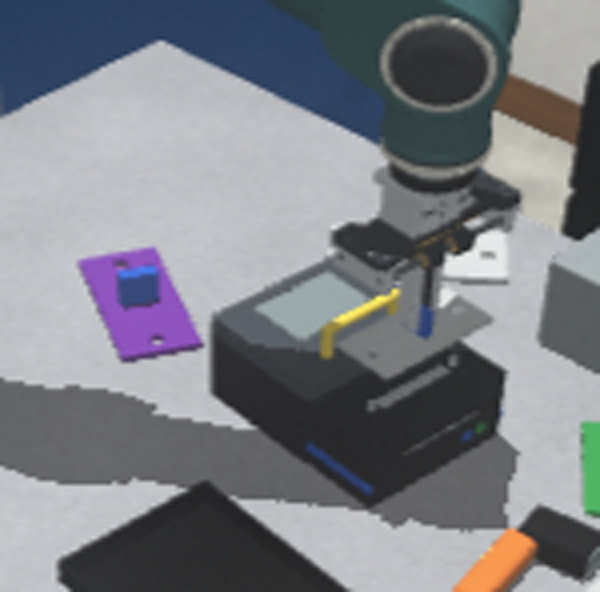

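The plate hangs level at crop (420,330), about 70 mm above the deck and clear of the pins. I'm carrying it over the tray.

Call:
arm_command:
  deltas:
    - {"dx": -1,"dy": -8,"dz": 0,"rx": 0,"ry": 0,"rz": 0,"claw": 5}
    - {"dx": -3.5,"dy": -28,"dz": 0,"rx": 0,"ry": 0,"rz": 0,"claw": 5}
    - {"dx": -8,"dy": -62,"dz": 0,"rx": 0,"ry": 0,"rz": 0,"claw": 5}
    - {"dx": -13,"dy": -102,"dz": 0,"rx": 0,"ry": 0,"rz": 0,"claw": 5}
    - {"dx": -18,"dy": -144,"dz": 0,"rx": 0,"ry": 0,"rz": 0,"claw": 5}
    - {"dx": -23.5,"dy": -186,"dz": 0,"rx": 0,"ry": 0,"rz": 0,"claw": 5}
    - {"dx": -28.5,"dy": -226,"dz": 0,"rx": 0,"ry": 0,"rz": 0,"claw": 5}
    - {"dx": -33,"dy": -260,"dz": 0,"rx": 0,"ry": 0,"rz": 0,"claw": 5}
    - {"dx": -35.5,"dy": -280,"dz": 0,"rx": 0,"ry": 0,"rz": 0,"claw": 5}
    - {"dx": -36.5,"dy": -289,"dz": 0,"rx": 0,"ry": 0,"rz": 0,"claw": 5}

```text
time: 6.45
position: [545.8, 24.2, 180.6]
tcp_rot: [0.052, 0.999, -0.0, 0.0]
contact_force: [0.2, 0.2, -1.1]
gripper_width: 11.6
gripper_force: 25.0
```

Call:
arm_command:
  deltas:
    - {"dx": 0,"dy": 0,"dz": 5,"rx": 0,"ry": 0,"rz": 0,"claw": 5}
    - {"dx": 0,"dy": 0,"dz": 17,"rx": 0,"ry": 0,"rz": 0,"claw": 5}
    - {"dx": 0,"dy": 0,"dz": 32,"rx": 0,"ry": 0,"rz": 0,"claw": 5}
    - {"dx": 0,"dy": 0,"dz": 50,"rx": 0,"ry": 0,"rz": 0,"claw": 5}
    - {"dx": 0,"dy": 0,"dz": 68,"rx": 0,"ry": 0,"rz": 0,"claw": 5}
    - {"dx": 0,"dy": 0,"dz": 85,"rx": 0,"ry": 0,"rz": 0,"claw": 5}
    - {"dx": 0,"dy": 0,"dz": 98,"rx": 0,"ry": 0,"rz": 0,"claw": 5}
    - {"dx": 0,"dy": 0,"dz": 106,"rx": 0,"ry": 0,"rz": 0,"claw": 5}
    - {"dx": 0,"dy": 0,"dz": 110,"rx": 0,"ry": 0,"rz": 0,"claw": 5}
    - {"dx": 0,"dy": 0,"dz": 110,"rx": 0,"ry": 0,"rz": 0,"claw": 5}

```text
time: 7.45
position: [546.3, 28.1, 70.2]
tcp_rot: [0.05, 0.999, -0.0, -0.0]
contact_force: [0.2, -0.9, -0.9]
gripper_width: 12.0
gripper_force: 25.0
```

Run:
```python
from h import *
S=cams.read_camera("scene");s=robot.sense();print(s["position"],s["contact_force"],s["q"].round(2))
cv2.imwrite("pics/c4.png",cv2.resize(S["pixels"][120:270,180:320],None,fx=4,fy=4,interpolation=2)[...,::-1])
```

```text
[546.48790301  28.03046162  70.6599637 ] [-0.2775538   0.16039339 -2.45973466] [-0.23  0.45  0.15  1.92 -0.09  0.77  1.44]
```

View pics/c4.png

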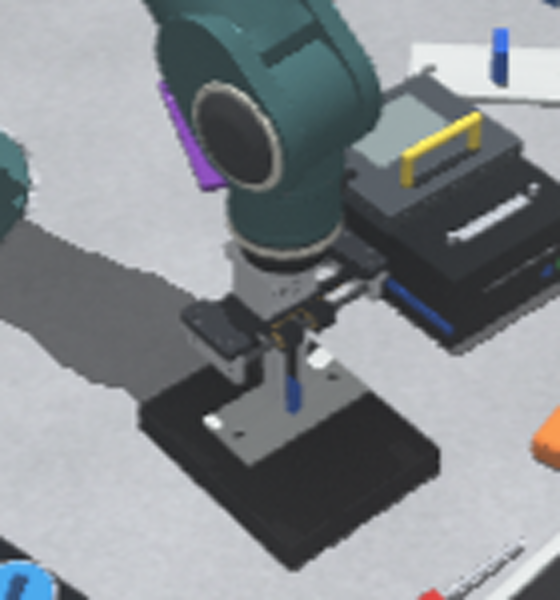

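The plate is level over the tray, with its fin at crop (292,395), and it lies inside all four walls. I'm lowering the last 53 mm, slowing at the end.

Call:
arm_command:
  deltas:
    - {"dx": 0,"dy": 0,"dz": 8,"rx": 0,"ry": 0,"rz": 0,"claw": 5}
    - {"dx": 0,"dy": 0,"dz": 20,"rx": 0,"ry": 0,"rz": 0,"claw": 5}
    - {"dx": 0,"dy": 0,"dz": 32,"rx": 0,"ry": 0,"rz": 0,"claw": 5}
    - {"dx": 0,"dy": 0,"dz": 41,"rx": 0,"ry": 0,"rz": 0,"claw": 5}
    - {"dx": 0,"dy": 0,"dz": 47,"rx": 0,"ry": 0,"rz": 0,"claw": 5}
    - {"dx": 0,"dy": 0,"dz": 50,"rx": 0,"ry": 0,"rz": 0,"claw": 5}
    - {"dx": 0,"dy": 0,"dz": 51.5,"rx": 0,"ry": 0,"rz": 0,"claw": 5}
    - {"dx": 0,"dy": 0,"dz": 52,"rx": 0,"ry": 0,"rz": 0,"claw": 5}
    - {"dx": 0,"dy": 0,"dz": 52.5,"rx": 0,"ry": 0,"rz": 0,"claw": 5}
    - {"dx": 0,"dy": 0,"dz": 52.5,"rx": 0,"ry": 0,"rz": 0,"claw": 5}

```text
time: 8.5
position: [546.5, 27.9, 18.2]
tcp_rot: [0.05, 0.999, 0.0, 0.0]
contact_force: [-0.3, -0.3, -2.1]
gripper_width: 11.7
gripper_force: 25.0
```

No floor contact yet, so I'm lowering a further 1.5 mm and then releasing.

Call:
arm_command:
  deltas:
    - {"dx": 0,"dy": 0,"dz": 0.5,"rx": 0,"ry": 0,"rz": 0,"claw": 5}
    - {"dx": 0,"dy": 0,"dz": 1,"rx": 0,"ry": 0,"rz": 0,"claw": 5}
    - {"dx": 0,"dy": 0,"dz": 1.5,"rx": 0,"ry": 0,"rz": 0,"claw": 5}
    - {"dx": 0,"dy": 0,"dz": 1.5,"rx": 0,"ry": 0,"rz": 0,"claw": 5}
    - {"dx": 0,"dy": 0,"dz": 1.5,"rx": 0,"ry": 0,"rz": 0,"claw": 14}
    - {"dx": 0,"dy": 0,"dz": 1.5,"rx": 0,"ry": 0,"rz": 0,"claw": 25}
    - {"dx": 0,"dy": 0,"dz": 1.5,"rx": 0,"ry": 0,"rz": 0,"claw": 40}
    - {"dx": 0,"dy": 0,"dz": 1.5,"rx": 0,"ry": 0,"rz": 0,"claw": 50}
    - {"dx": 0,"dy": 0,"dz": 1.5,"rx": 0,"ry": 0,"rz": 0,"claw": 50}
    - {"dx": 0,"dy": 0,"dz": 1.5,"rx": 0,"ry": 0,"rz": 0,"claw": 50}

```text
time: 9.5
position: [546.4, 27.9, 16.4]
tcp_rot: [0.05, 0.999, -0.0, 0.0]
contact_force: [-0.2, 0.1, -0.0]
gripper_width: 48.6
gripper_force: 0.0
```

Call:
arm_command:
  deltas:
    - {"dx": 0,"dy": 0,"dz": -3,"rx": 0,"ry": 0,"rz": 0,"claw": 50}
    - {"dx": 0,"dy": 0,"dz": -12,"rx": 0,"ry": 0,"rz": 0,"claw": 50}
    - {"dx": 0,"dy": 0,"dz": -30,"rx": 0,"ry": 0,"rz": 0,"claw": 50}
    - {"dx": 0,"dy": 0,"dz": -60,"rx": 0,"ry": 0,"rz": 0,"claw": 50}
    - {"dx": 0,"dy": 0,"dz": -95,"rx": 0,"ry": 0,"rz": 0,"claw": 50}
    - {"dx": 0,"dy": 0,"dz": -130,"rx": 0,"ry": 0,"rz": 0,"claw": 50}
    - {"dx": 0,"dy": 0,"dz": -160,"rx": 0,"ry": 0,"rz": 0,"claw": 50}
    - {"dx": 0,"dy": 0,"dz": -182,"rx": 0,"ry": 0,"rz": 0,"claw": 50}
    - {"dx": 0,"dy": 0,"dz": -195,"rx": 0,"ry": 0,"rz": 0,"claw": 50}
    - {"dx": 0,"dy": 0,"dz": -200,"rx": 0,"ry": 0,"rz": 0,"claw": 50}

```text
time: 10.5
position: [546.7, 27.9, 217.8]
tcp_rot: [0.05, 0.999, 0.0, 0.001]
contact_force: [-0.7, 0.4, -0.9]
gripper_width: 49.8
gripper_force: 0.0
```

Run:
```python
from h import *
S=cams.read_camera("scene");s=robot.sense();print(s["position"],s["contact_force"],s["q"].round(2))
cv2.imwrite("pics/c5.png",cv2.resize(S["pixels"][120:270,180:320],None,fx=4,fy=4,interpolation=2)[...,::-1])
```

```text
[546.59154239  27.92865276 217.55216838] [-0.28586868 -0.25557864  0.55503938] [-0.25  0.27  0.17  1.8  -0.05  1.08  1.41]
```

View pics/c5.png

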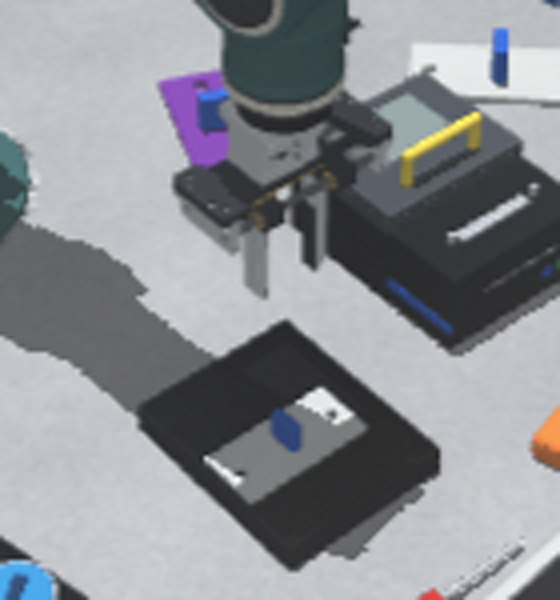

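The plate lies flat, fin up, near the middle of the tray (fin at crop (287,428)) and it is released. Now I'm going to the bar with a 90° wrist turn.

Call:
arm_command:
  deltas:
    - {"dx": 3,"dy": 8,"dz": 0,"rx": 0,"ry": 0,"rz": 5,"claw": 50}
    - {"dx": 11,"dy": 28,"dz": 0,"rx": 0,"ry": 0,"rz": 13,"claw": 50}
    - {"dx": 24,"dy": 62,"dz": 0,"rx": 0,"ry": 0,"rz": 21,"claw": 50}
    - {"dx": 39,"dy": 102,"dz": 0,"rx": 0,"ry": 0,"rz": 29,"claw": 50}
    - {"dx": 56,"dy": 144,"dz": 0,"rx": 0,"ry": 0,"rz": 37,"claw": 50}
    - {"dx": 72,"dy": 186,"dz": 0,"rx": 0,"ry": 0,"rz": 45,"claw": 50}
    - {"dx": 87,"dy": 226,"dz": 0,"rx": 0,"ry": 0,"rz": 53,"claw": 50}
    - {"dx": 101,"dy": 260,"dz": 0,"rx": 0,"ry": 0,"rz": 61,"claw": 50}
    - {"dx": 108,"dy": 280,"dz": 0,"rx": 0,"ry": 0,"rz": 69,"claw": 50}
    - {"dx": 111.7,"dy": 289,"dz": 0,"rx": 0,"ry": 0,"rz": 75,"claw": 50}

```text
time: 11.55
position: [462.2, 328.9, 214.9]
tcp_rot: [0.649, 0.761, -0.001, -0.0]
contact_force: [0.0, -0.1, 0.6]
gripper_width: 49.9
gripper_force: 0.0
```

Call:
arm_command:
  deltas:
    - {"dx": 0,"dy": 0,"dz": 0,"rx": 0,"ry": 0,"rz": 6,"claw": 50}
    - {"dx": 0,"dy": 0,"dz": 0,"rx": 0,"ry": 0,"rz": 11,"claw": 50}
    - {"dx": 0,"dy": 0,"dz": 0,"rx": 0,"ry": 0,"rz": 14,"claw": 50}
    - {"dx": 0,"dy": 0,"dz": 5,"rx": 0,"ry": 0,"rz": 15,"claw": 50}
    - {"dx": 0,"dy": 0,"dz": 12,"rx": 0,"ry": 0,"rz": 15,"claw": 50}
    - {"dx": 0,"dy": 0,"dz": 20,"rx": 0,"ry": 0,"rz": 15,"claw": 50}
    - {"dx": 0,"dy": 0,"dz": 28,"rx": 0,"ry": 0,"rz": 15,"claw": 50}
    - {"dx": 0,"dy": 0,"dz": 33,"rx": 0,"ry": 0,"rz": 15,"claw": 50}
    - {"dx": 0,"dy": 0,"dz": 35,"rx": 0,"ry": 0,"rz": 15,"claw": 50}
    - {"dx": 0,"dy": 0,"dz": 35,"rx": 0,"ry": 0,"rz": 15,"claw": 50}

```text
time: 12.55
position: [463.8, 326.5, 181.2]
tcp_rot: [0.741, 0.671, -0.0, 0.0]
contact_force: [0.5, 0.9, 0.3]
gripper_width: 50.2
gripper_force: 0.0
```

Run:
```python
from h import *
S=cams.read_camera("scene");s=robot.sense();print(s["position"],s["tcp_rot"].round(3),s["contact_force"],s["q"].round(2))
cv2.imwrite("pics/c6.png",cv2.resize(S["pixels"][90:220,230:350],None,fx=4.5,fy=4.5,interpolation=2)[...,::-1])
```

```text
[463.9712069  326.55226778 181.49517845] [ 0.741  0.671 -0.     0.   ] [-1.12771552  0.93486064 -0.52642249] [-0.85  0.34  0.23  1.79 -0.09  1.02 -0.69]
```

View pics/c6.png

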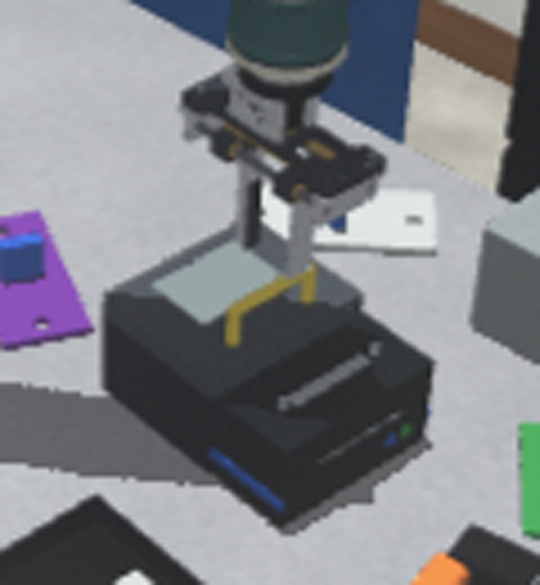

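The fingers straddle the bar (crop (270,295)), with the tool's y axis along the printer's x. I'm lowering to the bar and closing.

Call:
arm_command:
  deltas:
    - {"dx": 0,"dy": 0,"dz": 8,"rx": 0,"ry": 0,"rz": 0,"claw": 50}
    - {"dx": 0,"dy": 0,"dz": 20,"rx": 0,"ry": 0,"rz": 0,"claw": 50}
    - {"dx": 0,"dy": 0,"dz": 32,"rx": 0,"ry": 0,"rz": 0,"claw": 50}
    - {"dx": 0,"dy": 0,"dz": 42,"rx": 0,"ry": 0,"rz": 0,"claw": 50}
    - {"dx": 0,"dy": 0,"dz": 47,"rx": 0,"ry": 0,"rz": 0,"claw": 40}
    - {"dx": 0,"dy": 0,"dz": 49,"rx": 0,"ry": 0,"rz": 0,"claw": 30}
    - {"dx": 0,"dy": 0,"dz": 49,"rx": 0,"ry": 0,"rz": 0,"claw": 15}
    - {"dx": 0,"dy": 0,"dz": 49,"rx": 0,"ry": 0,"rz": 0,"claw": 5}
    - {"dx": 0,"dy": 0,"dz": 49,"rx": 0,"ry": 0,"rz": 0,"claw": 5}
    - {"dx": 0,"dy": 0,"dz": 49,"rx": 0,"ry": 0,"rz": 0,"claw": 5}
  newtons: 20

```text
time: 13.6
position: [464.3, 326.7, 132.9]
tcp_rot: [0.741, 0.671, 0.001, 0.0]
contact_force: [1.7, -0.3, 0.2]
gripper_width: 11.6
gripper_force: 20.0
```

Call:
arm_command:
  deltas:
    - {"dx": 0,"dy": 0,"dz": 0,"rx": 0,"ry": 0,"rz": 0,"claw": 5}
    - {"dx": 0,"dy": 0,"dz": 0,"rx": 0,"ry": 0,"rz": 0,"claw": 5}
    - {"dx": 0,"dy": 0,"dz": 0,"rx": 0,"ry": 0,"rz": 0,"claw": 5}
    - {"dx": 0,"dy": 0,"dz": 0,"rx": 0,"ry": 0,"rz": 0,"claw": 5}
    - {"dx": 0,"dy": 0,"dz": 0,"rx": 0,"ry": 0,"rz": 0,"claw": 5}
    - {"dx": 0,"dy": 0,"dz": 0,"rx": 0,"ry": 0,"rz": 0,"claw": 5}
    - {"dx": 0,"dy": 0,"dz": 0,"rx": 0,"ry": 0,"rz": 0,"claw": 5}
    - {"dx": 0,"dy": 0,"dz": 0,"rx": 0,"ry": 0,"rz": 0,"claw": 5}
    - {"dx": 0,"dy": 0,"dz": 0,"rx": 0,"ry": 0,"rz": 0,"claw": 5}
    - {"dx": 0,"dy": 0,"dz": 0,"rx": 0,"ry": 0,"rz": 0,"claw": 5}

```text
time: 14.6
position: [464.3, 326.7, 132.7]
tcp_rot: [0.741, 0.671, 0.0, 0.0]
contact_force: [4.6, -0.2, 3.1]
gripper_width: 11.7
gripper_force: 20.0
```

The bar is held (11.7 mm). I'm lifting along the hinge arc to 25° first.

Call:
arm_command:
  deltas:
    - {"dx": 0,"dy": -2.7,"dz": -5.3,"rx": 0,"ry": 0,"rz": 0,"claw": 5}
    - {"dx": 0,"dy": -5.7,"dz": -10.4,"rx": 0,"ry": 0,"rz": 0,"claw": 5}
    - {"dx": 0,"dy": -8.9,"dz": -15.4,"rx": 0,"ry": 0,"rz": 0,"claw": 5}
    - {"dx": 0,"dy": -12.3,"dz": -20.3,"rx": 0,"ry": 0,"rz": 0,"claw": 5}
    - {"dx": 0,"dy": -15.9,"dz": -25,"rx": 0,"ry": 0,"rz": 0,"claw": 5}
    - {"dx": 0,"dy": -19.7,"dz": -29.5,"rx": 0,"ry": 0,"rz": 0,"claw": 5}
    - {"dx": 0,"dy": -23.7,"dz": -33.9,"rx": 0,"ry": 0,"rz": 0,"claw": 5}
    - {"dx": 0,"dy": -27.9,"dz": -38.1,"rx": 0,"ry": 0,"rz": 0,"claw": 5}
    - {"dx": 0,"dy": -32.3,"dz": -42.1,"rx": 0,"ry": 0,"rz": 0,"claw": 5}
    - {"dx": 0,"dy": -36.8,"dz": -45.9,"rx": 0,"ry": 0,"rz": 0,"claw": 5}

```text
time: 15.6
position: [429.7, 330.2, 179.9]
tcp_rot: [0.742, 0.671, 0.002, 0.001]
contact_force: [14.2, -0.8, 10.9]
gripper_width: 11.0
gripper_force: 20.0
```

The load shows about 17 N radially outward on the tool, so my arc runs about 2.5 mm too tight. I'm correcting outward while continuing to 45°.

Call:
arm_command:
  deltas:
    - {"dx": 0,"dy": -3.5,"dz": -5.2,"rx": 0,"ry": 0,"rz": 0,"claw": 5}
    - {"dx": 0,"dy": -8.1,"dz": -9.1,"rx": 0,"ry": 0,"rz": 0,"claw": 5}
    - {"dx": 0,"dy": -13.3,"dz": -12.4,"rx": 0,"ry": 0,"rz": 0,"claw": 5}
    - {"dx": 0,"dy": -18.5,"dz": -15.4,"rx": 0,"ry": 0,"rz": 0,"claw": 5}
    - {"dx": 0,"dy": -24,"dz": -18.2,"rx": 0,"ry": 0,"rz": 0,"claw": 5}
    - {"dx": 0,"dy": -29.3,"dz": -20.8,"rx": 0,"ry": 0,"rz": 0,"claw": 5}
    - {"dx": 0,"dy": -35,"dz": -23.2,"rx": 0,"ry": 0,"rz": 0,"claw": 5}
    - {"dx": 0,"dy": -39,"dz": -24.7,"rx": 0,"ry": 0,"rz": 0,"claw": 5}
    - {"dx": 0,"dy": -40.6,"dz": -25.2,"rx": 0,"ry": 0,"rz": 0,"claw": 5}
    - {"dx": 0,"dy": -40.6,"dz": -25.2,"rx": 0,"ry": 0,"rz": 0,"claw": 5}

```text
time: 16.6
position: [387.6, 334.5, 204.4]
tcp_rot: [0.741, 0.671, 0.001, 0.0]
contact_force: [6.0, 1.1, 8.1]
gripper_width: 11.1
gripper_force: 20.0
```

Run:
```python
from h import *
S=cams.read_camera("scene");T=cams.read_camera("top");s=robot.sense();print(s["position"],s["tcp_rot"].round(3),s["contact_force"],s["moment"],s["gripper_force"],s["gripper_width"])
p=s["position"]+[0,0,19];h=np.array([464.3,326.5])-122*np.array([.995,-.1])
d=(p[:2]-h)@np.array([.995,-.1]);print("lid deg",np.degrees(np.arctan2(p[2]-90,d)-np.arctan2(60,122)),np.hypot(p[2]-90,d))
cv2.imwrite("pics/c7.png",np.hstack([cv2.resize(S["pixels"][100:250,200:350],None,fx=3.6,fy=3.6,interpolation=2),cv2.resize(T["pixels"][120:270,246:312],None,fx=3.6,fy=3.6,interpolation=2)])[...,::-1])
```

```text
[387.7026953  334.49900335 204.33256831] [0.741 0.671 0.001 0.   ] [ 5.74240886 -0.12548143  8.24723137] [-0.04756337 -1.49634934  0.05174679] 20.000255405902863 11.183080171586465
lid deg 45.16655961574672 140.7180469297083
```

View pics/c7.png

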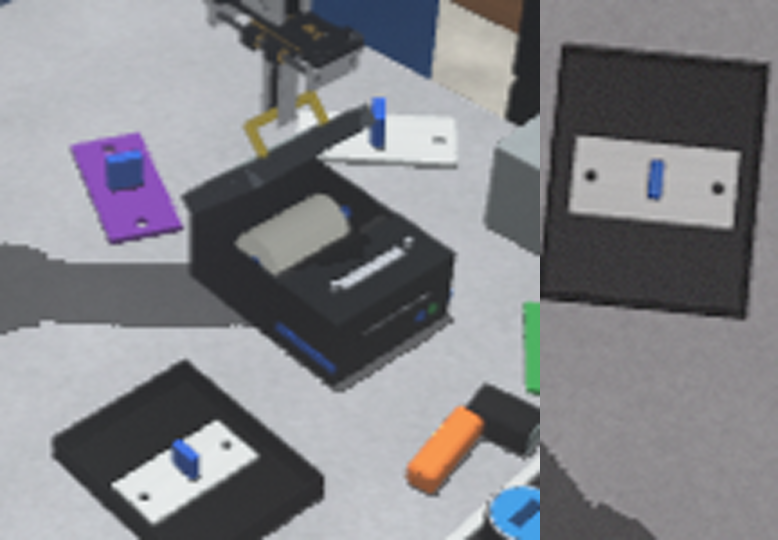

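The lid stands open with its bar between the fingers (crop ends (250,130)/(315,98)), and the plate lies flat mid-tray with its fin at (656,180). I'm holding for a second, then cross-checking the angle from the picture.

Call:
arm_command:
  deltas:
    - {"dx": 0,"dy": 0,"dz": 0,"rx": 0,"ry": 0,"rz": 0,"claw": 5}
    - {"dx": 0,"dy": 0,"dz": 0,"rx": 0,"ry": 0,"rz": 0,"claw": 5}
    - {"dx": 0,"dy": 0,"dz": 0,"rx": 0,"ry": 0,"rz": 0,"claw": 5}
    - {"dx": 0,"dy": 0,"dz": 0,"rx": 0,"ry": 0,"rz": 0,"claw": 5}
    - {"dx": 0,"dy": 0,"dz": 0,"rx": 0,"ry": 0,"rz": 0,"claw": 5}
    - {"dx": 0,"dy": 0,"dz": 0,"rx": 0,"ry": 0,"rz": 0,"claw": 5}
    - {"dx": 0,"dy": 0,"dz": 0,"rx": 0,"ry": 0,"rz": 0,"claw": 5}
    - {"dx": 0,"dy": 0,"dz": 0,"rx": 0,"ry": 0,"rz": 0,"claw": 5}
    - {"dx": 0,"dy": 0,"dz": 0,"rx": 0,"ry": 0,"rz": 0,"claw": 5}
    - {"dx": 0,"dy": 0,"dz": 0,"rx": 0,"ry": 0,"rz": 0,"claw": 5}

```text
time: 17.7
position: [387.7, 334.5, 204.3]
tcp_rot: [0.741, 0.671, 0.001, 0.0]
contact_force: [5.8, -0.2, 8.2]
gripper_width: 11.2
gripper_force: 20.0
```

Run:
```python
from h import *
S=cams.read_camera("scene")
u=np.array([.995,-.1,0]);v=np.array([.1,.995,0]);b=np.array([464.3,326.5,150]);h=b-122*u;h[2]=90
def ang(pt,off,a0):
    px=(200+(pt[0]+.5)/3.6-.5,100+(pt[1]+.5)/3.6-.5);o,d=ray(S,px)
    k=((h+off*v-o)@v)/(d@v);x=o+k*d-h;print(round(x@u,1),round(x[2],1),"deg",round(np.degrees(np.arctan2(x[2],x@u))-a0,1))
ang((283,114),0,26.2)          # bar middle
ang((370,110),90,np.degrees(np.arctan2(25,148)))  # lid front top corner, far side
s=robot.sense();print(s["position"],s["joint_vel"].round(4),s["contact_force"],s["gripper_force"])
```

```text
49.3 129.0 deg 42.9
91.9 115.5 deg 41.9
[387.78113454 334.47242094 204.32415033] [-0.0004 -0.0004  0.0004 -0.002  -0.0011 -0.0011  0.0015] [ 4.76713023 -0.07118075  7.5741276 ] 20.000397562980652
```

The estimates are 42° to 45°, well within 38° to 52°. The hold is steady with 20 N grip, so I'm handing in.

```bash
python3 -c "
from workcell import robot
print(robot.hand_in())"
```

```text
the job is handed in; nothing more can be done
None
```

I handed the job in at about 18 s; no verdict came back. The cover plate is lying flat, handle up, in the empty tray, and the gripper is holding the lid open by its bar at about 42–45°.

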